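# Load the bench carrier with the spray can and the jar

## Task

Put the spray can and the lidded jar away in the divided wooden carrier: stand each of them upright on the floor of an empty cell, one per cell, leaving the two low tins in theirs. Keep the can and the jar upright all the way and set them down rather than dropping them.

Things in the scene. Friction and masses are not known exactly. Their poses are not given: they have to be found in the camera images.
- crate: open wooden carrier with steel corner angles, fixed to the bench, any yaw: 198 x 198 mm, 55 mm high, walls 8 mm; a cross divider (6 mm thick, top 48 mm above the bench) makes four cells 88 x 88 mm inside, centres 47 mm from the middle along x and y; floor top 8 mm above the bench. Origin under its centre, x and y along its sides. Cells (+x,-y) and (-x,+y) hold low tins, the others are empty
- cell_a (a point): centre of the floor of the empty cell at the carrier's (+x,+y) corner, 8 mm above the bench; axes as the carrier's
- cell_b (a point): centre of the floor of the empty cell at the carrier's (-x,-y) corner, diagonally opposite cell_a, 8 mm above the bench; axes as the carrier's
- can_center (a point): spray can standing upright on the bench beside the carrier, the taller of the two things to put away: round body 65 mm in diameter, straight up to 150 mm, a shoulder narrowing to 170 mm, then a fixed cap 38 mm in diameter, straight from 170 to 195 mm; 200 mm high in all, about 0.34 kg. The point is on its axis, half-way up (100 mm above its base); z is its axis, up
- jar_center (a point): round jar standing upright on the bench beside the carrier, the shorter of the two, with a fixed screw lid: body 60 mm in diameter, straight up to 86 mm, a shoulder to 104 mm, then the lid 53 mm in diameter and 16 mm high; 120 mm high in all, about 0.30 kg. The point is on its axis, half-way up (60 mm above its base); z is its axis, up
- tin_a: low open metal tin, 67 mm in diameter, 34 mm high, in the carrier's (+x,-y) cell; origin at the centre of its underside, z up
- tin_b: the same kind of low open tin, in the carrier's (-x,+y) cell; origin at the centre of its underside, z up

How it is judged:
At the end, for the whole second after the job is handed in: Can and jar each stand in one of the two cells that were empty (axis within 30 mm of its centre, base within 10 mm of its floor, tilt under 0.12 rad), at rest; both tins stand in their own cells (within 30 mm of centre along each side, 12 mm of the floor, tilt under 0.15 rad) (((horizontal distance between can_center and cell_a below 0.03 m and height (world z) of can_center below 0.118 m) or (horizontal distance between can_center and cell_b below 0.03 m and height (world z) of can_center below 0.118 m)) and ((horizontal distance between jar_center and cell_a below 0.03 m and height (world z) of jar_center below 0.078 m) or (horizontal distance between jar_center and cell_b below 0.03 m and height (world z) of jar_center below 0.078 m)) and angle between each of can_center, jar_center's own z axis and vertical below 0.12 rad and linear speed of each of can, jar below 0.03 m/s and angular speed of each of can, jar below 0.3 rad/s and x of tin_a in the frame of crate between 0.017 and 0.077 m and y of tin_a in the frame of crate between -0.077 and -0.017 m and height (world z) of each of tin_a, tin_b below 0.02 m and angle between each of tin_a, tin_b's own z axis and vertical below 0.15 rad and x of tin_b in the frame of crate between -0.077 and -0.017 m and y of tin_b in the frame of crate between 0.017 and 0.077 m); the robot touches nothing.
It fails at once if the can or the jar is tipped more than 0.6 rad from upright (angle between any of can_center, jar_center's own z axis and vertical above 0.6 rad).
It fails at once if the can or the jar is let go with its base more than 25 mm above the cell floor (33 mm above the bench) ((height (world z) of can_center above 0.133 m and contact force between the fingers and can below 0.02 N) or (height (world z) of jar_center above 0.093 m and contact force between the fingers and jar below 0.02 N)).
It also fails if it takes over 56 s, if anything falls off the work surface, if the arm or the gripper's body presses on something with over 40 N, if the wrist force passes 120 N, or if a joint passes its speed limit or range.

## Robot

A 7-joint arm with a two-finger parallel gripper is mounted at the origin on a cart in front of the work surface, level with it; the furniture and walls round the work are solid. World frame = base frame: x ahead of the robot, y to its left, z up, the work surface at z = 0. Lengths are in m, angles in rad, forces in N, time in s.
With the tool pointing down it reaches from about 0.35 to 0.9 m from the base axis. Payload 8.1 kg.
Tool frame: the origin (TCP) lies where the fingers leave the gripper's body, on its centre line; the fingertips stand 66 mm ahead of it and the grasp point (between the pads) lies 47 mm ahead of it (arm.tip_reach is the distance from the TCP to the fingertips, in m); z points along the fingers, y is the direction in which the jaws open and shut (so a half turn about z gives the same grasp; the last joint's range is limited). The gripper opens to 92 mm and grips with 3 to 60 N. Pads are 19 mm wide; open, the fingers measure 130 mm over their backs; the gripper's body (75 mm by 190 mm) begins 47 mm behind the grasp point.
Start: joints at [-1.407, 0.434, 0.025, 1.573, -0.012, 1.134, -0.075], TCP at [0.165, 0.603, 0.292] pointing down, gripper open.
Joint ranges: [-2.62, 2.62], [-0.44, 2.09], [-1.27, 1.32], [0.08, 2.57], [-1.32, 4.46], [0.12, 2], [-2.74, 2.74]. Speed limits (rad/s): [2.22, 2.22, 3.01, 3.01, 3.14, 3.14, 3.14].

## Interface

Orientations are given as a rotation vector (axis times angle).
In Python, from cell import arm gives the robot as it stands.
- The arm moves only by the tool carry_out, never from a script. Its argument "plan" is a list of rows, each a list of 5 numbers: the shift along the world's x, y, z in cm, then the turn about the world's z in rad, then the finger opening in cm, from 0 to 9.18. In form: [[tx, ty, tz, spin, fingers], ...]. A call has 1 to 20 rows; each row is the pose to reach, as a shift and turn from the pose measured when the call began; what a row does not reach only later rows make up. A row lasts 1/10 s, in which the tool goes at most 50 mm and 8.59 degrees, less where a joint would pass 70% of its speed; a pose out of reach is approached as far as the arm can. A call with a gripper value outside its range is refused whole. The fingers move at their own pace and stop on an object; "squeeze" is the grip in N (left out, the last holds). Time passes only in rows, so rows that repeat a pose let the fingers close. It gives the time, the measured TCP pose, the force and the opening at its end, in the units of the state.
- arm.observe(): the state, without advancing time (a new reading comes with each control period).
- arm.get_image(name): name is "scene" or "side" or "wrist"; returns (picture, depth): 420x560x3 uint8, red, green, blue; 420x560 float32, m along the optical axis (not along the pixel's ray), 0 where there is no reading.
- arm.get_calibration(name): a dict with "intrinsics" (3x3 intrinsics, pixels), "rvec" (rotation vector, rad) and "tvec" (3), from world to camera coordinates, as OpenCV has them; the wrist camera has in their place "tool_from_camera" (4x4, takes a point from camera to tool coordinates, whose origin is the TCP and whose axes are the flange's). Camera axes: x right, y down, z forward; pixel columns grow to the right and rows downward; lengths in m; the calibration is good to about 2 mm. A picture is of the moment at which its call begins: read the wrist's pose just before it. get_calibration takes no time and is no camera call.
- arm.sign_off(): hands the job in, once; it reports no verdict.
The state is a dict: "clock": time; "joints": joint angles; "dq": joint speeds; "joint_efforts": joint torques, N m; "position": TCP position; "ee_rot": TCP orientation; "force": force on the tool from outside, world axes, zero at the start; "ft_torque": the same for the moment, N m; "width": opening from 0.0 (shut) to 1.0 (fully open).
Only numpy, scipy, OpenCV 4.12 (cv2) and the standard library are available. Lean on these libraries where they do the work, as an engineer would, in place of code of your own. Each camera call takes 0.05 s, during which the arm holds its last target. There are 200 camera calls.

## Working session

There is one attempt and no reset: what is moved stays moved. The work goes in short steps, Python scripts to look and compute and a tool call to move; the robot and the scene stay as the last step left them, time stands still between calls to the robot, and variables do not carry over. Pictures are saved under pics/ and viewed, about 8 in all and at most 12, crops included, and the job is handed in when it is done.

Besides the shell and the picture viewer there is one more tool, called after "Emit:" as name(argument=value, ...), one argument or row to a line, values as JSON. carry_out: Moves the arm, as the interface text tells. Its arguments: {"type":"object","properties":{"plan":{"type":"array"},"squeeze":{"type":"number"}},"required":["plan"]}

```bash
mkdir -p pics; cat > h.py <<'E'
import numpy as np, cv2
from cell import arm
from scipy.spatial.transform import Rotation as R
def cloud(name):
    s=arm.observe(); im,d=arm.get_image(name); c=arm.get_calibration(name)
    K=np.array(c["intrinsics"]); v,u=np.indices(d.shape)
    P=np.stack([(u-K[0,2])/K[0,0]*d,(v-K[1,2])/K[1,1]*d,d],-1)
    if "rvec" in c:
        Rm=cv2.Rodrigues(np.array(c["rvec"],float))[0]; W=(P-np.array(c["tvec"]).ravel())@Rm
    else:
        T=np.array(c["tool_from_camera"]); P=P@T[:3,:3].T+T[:3,3]
        W=P@R.from_rotvec(s["ee_rot"]).as_matrix().T+np.array(s["position"])
    W[d==0]=np.nan
    return im,W
E
python3 - <<'E'
from h import *
s=arm.observe(); print(s)
ims=[]
for n in("scene","side"):
    im,W=cloud(n); np.save(n+".npy",W); cv2.imwrite(f"pics/{n}.png",im[:,:,::-1])
E
```

```text
{'clock': 0.0, 'joints': array([-1.40661038,  0.43520027,  0.02497816,  1.57410994, -0.01160942,
        1.13396286, -0.07511066]), 'dq': array([ 8.45325772e-06, -1.39543139e-03, -1.90647877e-04,  2.47122915e-04,
        1.76837998e-03, -1.54117747e-03, -1.33891235e-03]), 'joint_efforts': array([-6.75218780e-04, -6.67831492e+01,  9.84431393e-01, -3.14470804e+01,
       -6.07314846e-02,  4.26776439e-02,  1.82213312e-04]), 'position': array([0.16470981, 0.60248538, 0.29145408]), 'ee_rot': array([-4.17954099e-01, -3.11359340e+00,  2.40893507e-03]), 'force': array([ 0.35913714, -0.30863985,  0.68232409]), 'ft_torque': array([-0.00131326,  0.0166893 ,  0.01256796]), 'width': 1.0006227939330974}
```

View pics/scene.png

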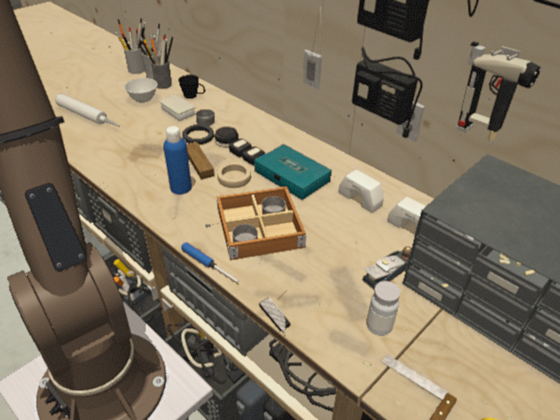

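View pics/side.png

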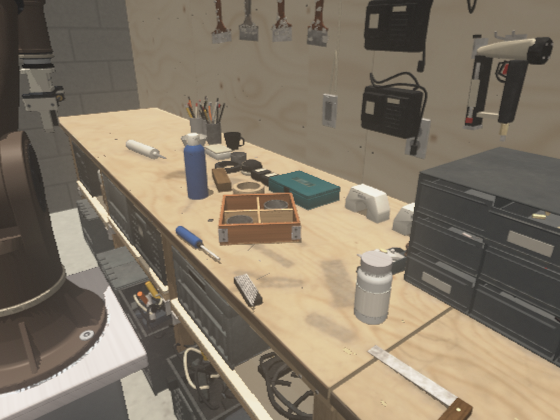

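The scene view shows the can (cap about 173,133), the carrier centre (about 261,222, tins in the front-left and back-right cells) and the jar (lid about 385,291). The side view agrees. Next I measure all three.

```bash
cat > m.py <<'E'
from h import *
from scipy.optimize import least_squares
def circ(p,r):
    f=least_squares(lambda c:np.hypot(*(p-c).T)-r,p.mean(0)+0.6*r*p.mean(0)/np.linalg.norm(p.mean(0)),loss="soft_l1",f_scale=.003)
    return f.x.round(4),np.sqrt(np.mean(f.fun**2)).round(4),len(p)
E
python3 - <<'E'
from m import *
for n,bx in(("scene",dict(can=(155,120,200,205),jar=(360,275,405,340),crate=(205,175,320,265))),("side",dict(can=(175,125,215,205),jar=(345,245,400,330),crate=(208,185,310,250)))):
    W=np.load(n+".npy")
    for k,(a,b,c,d) in bx.items():
        q=W[b:d,a:c].reshape(-1,3); q=q[np.isfinite(q).all(1)]
        print(n,k,"zmax",np.percentile(q[:,2],99.5).round(3), "bench",np.median(q[q[:,2]<.01][:,2]).round(4))
        if k=="crate":
            t=q[(q[:,2]>.0515)&(q[:,2]<.06)]
            r=cv2.minAreaRect(t[:,:2].astype(np.float32)*1000); print(r,len(t), t[:,:2].min(0),t[:,:2].max(0))
        else:
            lo,hi,rad=(.03,.14,.0325) if k=="can" else (.02,.08,.03)
            p=q[(q[:,2]>lo)&(q[:,2]<hi),:2]; m=np.median(p,0); p=p[np.hypot(*(p-m).T)<.06]
            print(circ(p,rad))
            lo,hi=(.172,.196) if k=="can" else (.106,.13)
            t=q[q[:,2]>lo]; print("cap",t[:,:2].min(0),t[:,:2].max(0))
print(arm.get_calibration("wrist")["tool_from_camera"])
E
```

```text
scene can zmax 0.201 bench 0.0008
(array([0.5055, 0.4042]), np.float64(0.0021), 734)
cap [0.48352328 0.37617797] [0.52136761 0.42198266]
scene jar zmax 0.123 bench 0.0009
(array([ 0.5101, -0.3099]), np.float64(0.0011), 498)
cap [ 0.48216349 -0.33705516] [ 0.53549595 -0.28404293]
scene crate zmax 0.058 bench 0.0013
((593.2120971679688, 97.82350158691406), (236.87002563476562, 294.13751220703125), 58.06915283203125) 697 [ 0.4110503  -0.02637358] [0.78066711 0.24379372]
side can zmax 0.198 bench -0.0025
(array([0.5058, 0.4031]), np.float64(0.0018), 730)
cap [0.48487733 0.38087866] [0.52307076 0.41682598]
side jar zmax 0.12 bench -0.0011
(array([ 0.51  , -0.3109]), np.float64(0.0008), 1007)
cap [ 0.48253248 -0.33819401] [ 0.53505725 -0.28518232]
side crate zmax 0.054 bench -0.0014
((543.4998779296875, 107.51237487792969), (201.73226928710938, 197.21099853515625), 57.76693344116211) 403 [ 0.41077854 -0.02455504] [0.67600345 0.23923353]
[[-8.11282719e-05 -9.67934043e-01 -2.51204464e-01  6.69893065e-02]
 [ 9.99999849e-01  5.81162338e-05 -5.46888931e-04  7.92582547e-04]
 [ 5.43951471e-04 -2.51204470e-01  9.67933891e-01 -9.17451212e-02]
 [ 0.00000000e+00  0.00000000e+00  0.00000000e+00  1.00000000e+00]]
```

```bash
python3 - <<'E'
from h import *
for n in("scene","side"):
    W=np.load(n+".npy"); q=W.reshape(-1,3); q=q[np.isfinite(q).all(1)]
    for nm,c in(("jar",(.51,-.3105)),("can",(.5055,.4037))):
        p=q[(np.hypot(q[:,0]-c[0],q[:,1]-c[1])>.045)&(np.hypot(q[:,0]-c[0],q[:,1]-c[1])<.25)&(q[:,2]>.07)&(q[:,0]>.25)]
        r=np.hypot(p[:,0]-c[0],p[:,1]-c[1]); a=np.degrees(np.arctan2(p[:,1]-c[1],p[:,0]-c[0]))
        for b in range(-180,180,30):
            m=(a>=b)&(a<b+30)
            if m.sum()>3: print(n,nm,b,m.sum(),"rmin",r[m].min().round(3),"z",p[m][:,2].min().round(2),p[m][:,2].max().round(2))
W=np.load("scene.npy")
for u,v in((244,235),(273,205),(237,212),(285,230)):
    d=W[v,u]-np.array([.5435,.1075,0]); a=np.radians(57.8); print(u,v,W[v,u].round(3),(R.from_euler('z',-a).apply(d)).round(3))
a=np.radians(57.8)
for s in((1,1),(-1,-1),(1,-1),(-1,1)): print(s,(np.array([.5435,.1075,0])+R.from_euler('z',a).apply([.047*s[0],.047*s[1],0])).round(4))
E
```

```text
scene jar -90 199 rmin 0.211 z 0.16 0.23
scene jar -60 4271 rmin 0.142 z 0.07 0.25
scene jar -30 3743 rmin 0.123 z 0.07 0.24
scene jar 0 1377 rmin 0.123 z 0.07 0.24
side jar -90 256 rmin 0.208 z 0.16 0.22
side jar -60 7747 rmin 0.147 z 0.07 0.24
side jar -30 4516 rmin 0.127 z 0.07 0.24
side jar 0 1743 rmin 0.127 z 0.07 0.24
244 235 [0.492 0.115 0.008] [-0.021  0.047  0.008]
273 205 [0.634 0.147 0.01 ] [ 0.081 -0.055  0.01 ]
237 212 [0.544 0.199 0.006] [0.078 0.048 0.006]
285 230 [0.584 0.052 0.008] [-0.026 -0.063  0.008]
(1, 1) [0.5288 0.1723 0.    ]
(-1, -1) [0.5582 0.0427 0.    ]
(1, -1) [0.6083 0.1222 0.    ]
(-1, 1) [0.4787 0.0928 0.    ]
```

Jar first (into the cell at 0.558, 0.043), with the jaw yaw kept as it is; that clears the cabinet. I go above the jar via a waypoint.

Emit:
carry_out(
  plan=[
    [5, -8, 1, 0, 9.18],
    [10, -16, 2, 0, 9.18],
    [15, -24, 3, 0, 9.18],
    [20, -32, 4, 0, 9.18],
    [25, -40, 4, 0, 9.18],
    [26, -45, 4, 0, 9.18],
    [27, -50, 4, 0, 9.18],
    [28, -55, 4, 0, 9.18],
    [29, -60, 4, 0, 9.18],
    [30, -65, 4, 0, 9.18],
    [31, -70, 4, 0, 9.18],
    [32, -75, 4, 0, 9.18],
    [33, -80, 3, 0, 9.18],
    [34, -85, 2, 0, 9.18],
    [34.5, -88, 1, 0, 9.18],
    [34.5, -90, 0, 0, 9.18],
    [34.5, -91.3, 0, 0, 9.18],
    [34.5, -91.3, 0, 0, 9.18],
    [34.5, -91.3, 0, 0, 9.18],
    [34.5, -91.3, 0, 0, 9.18],
  ],
  squeeze=25,
)

```text
clock: 2.1
position: [0.5094, -0.3134, 0.2908]
ee_rot: [-0.42, -3.113, 0.003]
force: [-0.5, -0.3, 1.0]
width: 1.0
```

```bash
cat > w.py <<'E'
import sys
from m import *
s=arm.observe(); print(s["clock"],s["position"].round(4),s["ee_rot"].round(3),s["joints"].round(2),s["force"].round(1),s["width"])
im,W=cloud("wrist"); np.save("wrist.npy",W); cv2.imwrite(f"pics/{sys.argv[1]}.png",im[:,:,::-1])
z0,z1=float(sys.argv[2]),float(sys.argv[3]); c=np.array([float(sys.argv[4]),float(sys.argv[5])])
q=W.reshape(-1,3); q=q[np.isfinite(q).all(1)]; t=q[(q[:,2]>z0)&(q[:,2]<z1)&(np.hypot(*(q[:,:2]-c).T)<.06)]
print(len(t),cv2.minEnclosingCircle((t[:,:2]*1000).astype(np.float32)),np.median(t[:,2]))
E
python3 w.py w1 .11 .13 .51 -.3105
```

```text
2.1 [ 0.5094 -0.3134  0.2908] [-4.200e-01 -3.113e+00  3.000e-03] [ 0.03  0.43  0.62  1.68 -0.27  1.12  2.03] [-0.5 -0.3  1. ] 1.0002329811058004
2597 ((511.5408020019531, -308.6832275390625), 26.57978057861328) 0.11926886618540367
```

View pics/w1.png

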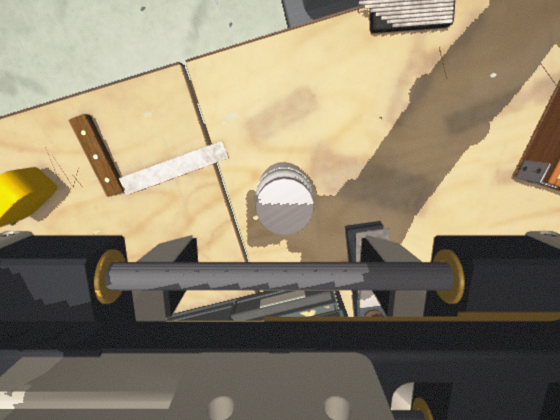

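The wrist view shows the jar lid at about (285,205) between the fingers, clear of the cabinet and tools. Its fix is (0.511, -0.309), within 2 mm of the other views. Descend and grip the lid.

Emit:
carry_out(
  plan=[
    [0.1, 0.3, -2, 0, 9.18],
    [0.1, 0.3, -5, 0, 9.18],
    [0.1, 0.3, -8, 0, 9.18],
    [0.1, 0.3, -10, 0, 9.18],
    [0.1, 0.3, -11.5, 0, 9.18],
    [0.1, 0.3, -12, 0, 9.18],
    [0.1, 0.3, -12, 0, 9.18],
    [0.1, 0.3, -12, 0, 5],
    [0.1, 0.3, -12, 0, 4.5],
    [0.1, 0.3, -12, 0, 4.5],
    [0.1, 0.3, -12, 0, 4.5],
    [0.1, 0.3, -12, 0, 4.5],
    [0.1, 0.3, -12, 0, 4.5],
    [0.1, 0.3, -12, 0, 4.5],
  ],
  squeeze=30,
)

```text
clock: 3.55
position: [0.51, -0.3159, 0.1706]
ee_rot: [-0.427, -3.112, 0.01]
force: [0.4, 2.2, 2.4]
width: 0.57
```

Emit:
carry_out(
  plan=[
    [0, 0.2, 1, 0, 4.5],
    [0, 0.3, 2.5, 0, 4.5],
    [0, 0.3, 4, 0, 4.5],
    [0, 0.3, 6, 0, 4.5],
    [0, 0.3, 8, 0, 4.5],
    [0, 0.3, 9, 0, 4.5],
    [0, 0.3, 9, 0, 4.5],
    [0, 0.3, 9, 0, 4.5],
  ],
)

```text
clock: 4.35
position: [0.5099, -0.3127, 0.2604]
ee_rot: [-0.427, -3.112, 0.009]
force: [-0.6, 0.3, -2.7]
width: 0.574
```

```bash
cat > s.py <<'E'
import sys
from m import *
s=arm.observe(); print(s["clock"],s["position"].round(4),s["ee_rot"].round(3),s["joints"].round(2),s["force"].round(1),s["width"])
x,y,z0,z1,r=map(float,sys.argv[2:7])
for n in("scene","side"):
    im,W=cloud(n); cv2.imwrite(f"pics/{sys.argv[1]}_{n}.png",im[:,:,::-1]); q=W.reshape(-1,3); q=q[np.isfinite(q).all(1)]
    q=q[np.hypot(q[:,0]-x,q[:,1]-y)<.06]
    m=(z0+z1)/2
    for a,b in((z0,m),(m,z1)): p=q[(q[:,2]>a)&(q[:,2]<b),:2]; print(n,a,b,circ(p,r) if len(p)>10 else len(p))
E
python3 s.py lift .51 -.313 .11 .17 .03
```

```text
4.35 [ 0.5099 -0.3127  0.2604] [-0.427 -3.112  0.009] [ 0.03  0.46  0.61  1.72 -0.29  1.05  2.04] [-0.6  0.3 -2.7] 0.5743520102199146
scene 0.11 0.14 (array([ 0.5091, -0.309 ]), np.float64(0.0011), 261)
scene 0.14 0.17 (array([ 0.5088, -0.3107]), np.float64(0.001), 305)
side 0.11 0.14 (array([ 0.5089, -0.3098]), np.float64(0.0008), 556)
side 0.14 0.17 (array([ 0.5085, -0.3113]), np.float64(0.0008), 601)
```

Jar is held, nearly upright. Carry it over its cell.

Emit:
carry_out(
  plan=[
    [0.2, 1, 1, 0, 4.5],
    [0.5, 3, 1, 0, 4.5],
    [1, 6, 1, 0, 4.5],
    [1.5, 9.5, 1, 0, 4.5],
    [2, 13, 1, 0, 4.5],
    [2.5, 16.5, 1, 0, 4.5],
    [3, 20, 1, 0, 4.5],
    [3.5, 23.5, 1, 0, 4.5],
    [4, 27, 1, 0, 4.5],
    [4.4, 30, 1, 0, 4.5],
    [4.7, 32.5, 1, 0, 4.5],
    [4.8, 34, 1, 0, 4.5],
    [4.9, 35, 1, 0, 4.5],
    [4.9, 35.2, 1, 0, 4.5],
    [4.9, 35.2, 1, 0, 4.5],
    [4.9, 35.2, 1, 0, 4.5],
  ],
)

```text
clock: 6.05
position: [0.5585, 0.038, 0.2698]
ee_rot: [-0.43, -3.11, 0.01]
force: [-0.6, -0.4, -2.3]
width: 0.575
```

```bash
python3 s.py over .558 .043 .11 .18 .03; python3 w.py w2 .04 .07 .5435 .1075
```

```text
6.05 [0.5585 0.038  0.2698] [-0.43 -3.11  0.01] [-0.58  0.38  0.57  1.8  -0.23  1.04  1.37] [-0.6 -0.4 -2.3] 0.5754118846141963
scene 0.11 0.145 (array([0.558 , 0.0419]), np.float64(0.0015), 248)
scene 0.145 0.18 (array([0.5572, 0.0398]), np.float64(0.0015), 271)
side 0.11 0.145 (array([0.5579, 0.0409]), np.float64(0.0014), 326)
side 0.145 0.18 (array([0.5573, 0.0388]), np.float64(0.0013), 346)
6.15 [0.5586 0.0382 0.2698] [-0.43  -3.11   0.009] [-0.58  0.38  0.57  1.8  -0.23  1.04  1.37] [ 0.2  0.7 -3.2] 0.5708114100587091
1647 ((543.5571899414062, 107.55876922607422), 59.97266387939453) 0.04668240599780363
```

View pics/over_scene.png

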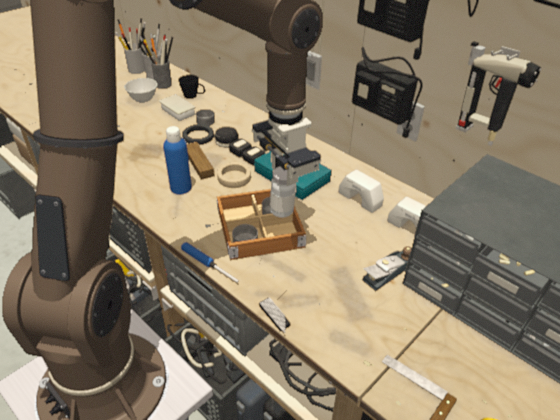

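The jar hangs at about (285,190), over its cell, with about 0.05 rad of tilt; the base lies within 2 mm of the cell centre. Lower it gently.

Emit:
carry_out(
  plan=[
    [0, 0.1, -1.5, 0, 4.5],
    [0, 0.1, -3.5, 0, 4.5],
    [0, 0.1, -5.5, 0, 4.5],
    [0, 0.1, -7, 0, 4.5],
    [0, 0.1, -8, 0, 4.5],
    [0, 0.1, -8.4, 0, 4.5],
    [0, 0.1, -8.7, 0, 4.5],
    [0, 0.1, -8.8, 0, 4.5],
    [0, 0.1, -8.8, 0, 4.5],
  ],
)

```text
clock: 7.1
position: [0.5588, 0.0394, 0.1822]
ee_rot: [-0.429, -3.111, 0.009]
force: [0.5, -0.2, -2.5]
width: 0.572
```

```bash
python3 s.py low .558 .043 .065 .095 .03
```

```text
7.1 [0.5588 0.0394 0.1822] [-0.429 -3.111  0.009] [-0.54  0.48  0.52  1.89 -0.3   0.85  1.43] [ 0.5 -0.2 -2.5] 0.5717392897729308
scene 0.065 0.08 (array([0.5575, 0.0416]), np.float64(0.0014), 102)
scene 0.08 0.095 (array([0.5578, 0.041 ]), np.float64(0.0015), 102)
side 0.065 0.08 (array([0.5578, 0.0404]), np.float64(0.0012), 136)
side 0.08 0.095 (array([0.5578, 0.0399]), np.float64(0.0012), 132)
```

Emit:
carry_out(
  plan=[
    [0, 0, -0.2, 0, 4.5],
    [0, 0, -0.4, 0, 4.5],
    [0, 0, -0.5, 0, 4.5],
    [0, 0, -0.5, 0, 4.5],
    [0, 0, -0.5, 0, 4.5],
  ],
)

```text
clock: 7.7
position: [0.56, 0.0393, 0.1785]
ee_rot: [0.429, 3.11, -0.007]
force: [-0.2, 0.2, 8.8]
width: 0.577
```

Contact (8.8 N). Release slowly, then rise.

Emit:
carry_out(
  plan=[
    [0, 0, 0, 0, 5.5],
    [0, 0, 0, 0, 6.5],
    [0, 0, 0, 0, 7.5],
    [0, 0, 0, 0, 9.18],
    [0, 0, 0, 0, 9.18],
    [0, 0, 0, 0, 9.18],
    [0, 0, 1, 0, 9.18],
    [0, 0, 3, 0, 9.18],
    [0, 0, 6, 0, 9.18],
    [0, 0, 10, 0, 9.18],
    [0, 0, 13, 0, 9.18],
    [0, 0, 15, 0, 9.18],
    [0, 0, 15, 0, 9.18],
  ],
)

```text
clock: 9.0
position: [0.5613, 0.039, 0.3321]
ee_rot: [0.429, 3.105, -0.004]
force: [0.7, 0.2, 0.1]
width: 1.001
```

```bash
python3 s.py rel .558 .043 .06 .095 .03
```

```text
9.0 [0.5613 0.039  0.3321] [ 0.429  3.105 -0.004] [-0.61  0.32  0.59  1.71 -0.19  1.16  1.33] [0.7 0.2 0.1] 1.0009481163301608
scene 0.06 0.0775 (array([0.5593, 0.0447]), np.float64(0.0014), 118)
scene 0.0775 0.095 (array([0.5598, 0.0458]), np.float64(0.0016), 123)
side 0.06 0.0775 (array([0.5592, 0.0441]), np.float64(0.0013), 152)
side 0.0775 0.095 (array([0.5596, 0.0445]), np.float64(0.0012), 159)
```

Jar stands upright 2 mm from the cell centre. Now go above the can.

Emit:
carry_out(
  plan=[
    [-0.5, 3, 0, 0, 9.18],
    [-1, 7, 0, 0, 9.18],
    [-2, 11.5, 0, 0, 9.18],
    [-2.5, 16, 0, 0, 9.18],
    [-3, 20.5, 0, 0, 9.18],
    [-4, 25, 0, 0, 9.18],
    [-4.5, 29, 0, 0, 9.18],
    [-5, 32.5, 0, 0, 9.18],
    [-5.5, 35, 0, 0, 9.18],
    [-5.6, 36.5, 0, 0, 9.18],
    [-5.6, 36.5, 0, 0, 9.18],
    [-5.6, 36.5, 0, 0, 9.18],
    [-5.6, 36.5, 0, 0, 9.18],
  ],
)

```text
clock: 10.4
position: [0.5049, 0.4021, 0.3289]
ee_rot: [0.433, 3.108, -0.008]
force: [0.4, -0.5, 0.2]
width: 0.998
```

```bash
python3 w.py w3 .175 .22 .5055 .4037
```

```text
10.4 [0.5049 0.4021 0.3289] [ 0.433  3.108 -0.008] [-1.07  0.47  0.49  1.49 -0.22  1.24  0.73] [ 0.4 -0.5  0.2] 0.9983605308461946
1936 ((506.7103576660156, 405.13275146484375), 19.204212188720703) 0.19889331385725972
```

View pics/w3.png

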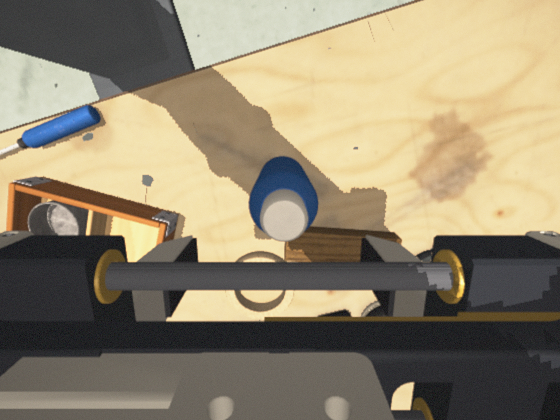

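The can's cap is at about (284,213), centred between the fingers. Fix (0.506, 0.405). Descend to put the pads on the cap.

Emit:
carry_out(
  plan=[
    [0.1, 0.3, -2, 0, 9.18],
    [0.1, 0.3, -4.5, 0, 9.18],
    [0.1, 0.3, -6.5, 0, 9.18],
    [0.1, 0.3, -8, 0, 9.18],
    [0.1, 0.3, -8.8, 0, 9.18],
    [0.1, 0.3, -9, 0, 9.18],
    [0.1, 0.3, -9, 0, 6],
    [0.1, 0.3, -9, 0, 4.5],
    [0.1, 0.3, -9, 0, 3],
    [0.1, 0.3, -9, 0, 3],
    [0.1, 0.3, -9, 0, 3],
    [0.1, 0.3, -9, 0, 3],
    [0.1, 0.3, -9, 0, 3],
    [0.1, 0.3, -9, 0, 3],
    [0.1, 0.3, -9, 0, 3],
  ],
  squeeze=35,
)

```text
clock: 11.95
position: [0.5059, 0.4053, 0.2391]
ee_rot: [0.433, 3.108, -0.007]
force: [-0.3, 0.4, 0.1]
width: 0.399
```

Emit:
carry_out(
  plan=[
    [0, 0, 1, 0, 3],
    [0, 0, 2.5, 0, 3],
    [0, 0, 4.5, 0, 3],
    [0, 0, 6.5, 0, 3],
    [0, 0, 8, 0, 3],
    [0, 0, 9, 0, 3],
    [0, 0, 9, 0, 3],
    [0, 0, 9, 0, 3],
  ],
)

```text
clock: 12.75
position: [0.5056, 0.4052, 0.3286]
ee_rot: [0.433, 3.109, -0.008]
force: [0.8, -0.8, -3.8]
width: 0.397
```

```bash
python3 s.py lift2 .506 .404 .11 .23 .0325
```

```text
12.75 [0.5056 0.4052 0.3286] [ 0.433  3.109 -0.008] [-1.07  0.47  0.49  1.49 -0.22  1.24  0.73] [ 0.8 -0.8 -3.8] 0.39716230203643854
scene 0.11 0.17 (array([0.505 , 0.4043]), np.float64(0.002), 439)
scene 0.17 0.23 (array([0.505 , 0.4041]), np.float64(0.0019), 475)
side 0.11 0.17 (array([0.5051, 0.4029]), np.float64(0.0019), 424)
side 0.17 0.23 (array([0.5051, 0.4029]), np.float64(0.0017), 442)
```

Held and vertical. Carry to the other cell.

Emit:
carry_out(
  plan=[
    [0.1, -0.7, 0, 0, 3],
    [0.3, -2.2, 0, 0, 3],
    [0.5, -4.5, 0, 0, 3],
    [0.8, -7.5, 0, 0, 3],
    [1.1, -10.5, 0, 0, 3],
    [1.4, -13.5, 0, 0, 3],
    [1.7, -16.5, 0, 0, 3],
    [2, -19, 0, 0, 3],
    [2.2, -21, 0, 0, 3],
    [2.3, -22.3, 0, 0, 3],
    [2.4, -23, 0, 0, 3],
    [2.4, -23.1, 0, 0, 3],
    [2.4, -23.1, 0, 0, 3],
    [2.4, -23.1, 0, 0, 3],
    [2.4, -23.1, 0, 0, 3],
  ],
)

```text
clock: 14.35
position: [0.5293, 0.1751, 0.3279]
ee_rot: [0.431, 3.11, -0.009]
force: [0.3, 0.6, -3.5]
width: 0.398
```

```bash
python3 s.py over2 .529 .172 .11 .23 .0325
```

```text
14.35 [0.5293 0.1751 0.3279] [ 0.431  3.11  -0.009] [-0.83  0.31  0.55  1.72 -0.17  1.16  1.06] [ 0.3  0.6 -3.5] 0.39839125477294185
scene 0.11 0.17 (array([0.5286, 0.1741]), np.float64(0.0017), 464)
scene 0.17 0.23 (array([0.5287, 0.1739]), np.float64(0.0016), 525)
side 0.11 0.17 (array([0.5288, 0.1726]), np.float64(0.0014), 543)
side 0.17 0.23 (array([0.529, 0.173]), np.float64(0.0013), 580)
```

View pics/over2_side.png

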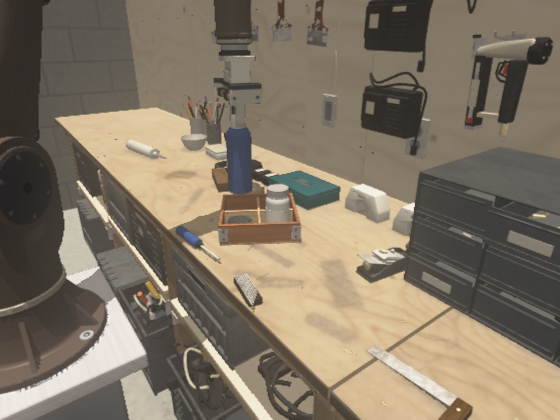

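The jar stands in its cell (about 278,205) and the can hangs upright at (239,160) over the empty far-left cell. Lower it.

Emit:
carry_out(
  plan=[
    [0, -0.1, -1, 0, 3],
    [0, -0.1, -3, 0, 3],
    [0, -0.1, -5, 0, 3],
    [0, -0.1, -6.5, 0, 3],
    [0, -0.1, -7.3, 0, 3],
    [0, -0.1, -7.7, 0, 3],
    [0, -0.1, -8, 0, 3],
    [0, -0.1, -8.2, 0, 3],
    [0, -0.1, -8.3, 0, 3],
    [0, -0.1, -8.3, 0, 3],
    [0, -0.1, -8.3, 0, 3],
  ],
)

```text
clock: 15.55
position: [0.5304, 0.1737, 0.2472]
ee_rot: [0.432, 3.107, -0.006]
force: [-3.6, -1.8, 11.5]
width: 0.396
```

```bash
python3 s.py low2 .529 .172 .065 .15 .0325
```

```text
15.55 [0.5304 0.1737 0.2472] [ 0.432  3.107 -0.006] [-0.8   0.39  0.52  1.83 -0.22  0.98  1.11] [-3.6 -1.8 11.5] 0.3961522580452775
scene 0.065 0.1075 (array([0.5295, 0.1726]), np.float64(0.0016), 304)
scene 0.1075 0.15 (array([0.5298, 0.1723]), np.float64(0.0019), 324)
side 0.065 0.1075 (array([0.5296, 0.1715]), np.float64(0.0014), 358)
side 0.1075 0.15 (array([0.5297, 0.1717]), np.float64(0.0014), 376)
```

On the floor (11.5 N, TCP 8 mm above the grasp height). Release and rise.

Emit:
carry_out(
  plan=[
    [0, 0, 0, 0, 4],
    [0, 0, 0, 0, 5],
    [0, 0, 0, 0, 6.5],
    [0, 0, 0, 0, 9.18],
    [0, 0, 0, 0, 9.18],
    [0, 0, 0, 0, 9.18],
    [0, 0, 1, 0, 9.18],
    [0, 0, 3, 0, 9.18],
    [0, 0, 6, 0, 9.18],
    [0, 0, 9, 0, 9.18],
    [0, 0, 12, 0, 9.18],
    [0, 0, 14, 0, 9.18],
    [0, 0, 14, 0, 9.18],
    [0, 0, 14, 0, 9.18],
  ],
)

```text
clock: 17.05
position: [0.5304, 0.1737, 0.3875]
ee_rot: [0.431, 3.107, -0.005]
force: [0.3, -0.4, -0.2]
width: 1.001
```

```bash
python3 s.py end .529 .172 .065 .15 .0325;python3 s.py end2 .559 .044 .06 .095 .03; python3 - <<'E'
import cv2
a=cv2.imread("pics/end_scene.png")[100:280,130:340]; b=cv2.imread("pics/end_side.png")[100:280,150:360]
cv2.imwrite("pics/endc.png",cv2.resize(cv2.hconcat([a,b]),None,fx=1.9,fy=1.9,interpolation=cv2.INTER_CUBIC))
E
```

```text
17.05 [0.5304 0.1737 0.3875] [ 0.431  3.107 -0.005] [-0.84  0.27  0.56  1.63 -0.14  1.28  1.04] [ 0.3 -0.4 -0.2] 1.0014148954234927
scene 0.065 0.1075 (array([0.5294, 0.1728]), np.float64(0.0016), 295)
scene 0.1075 0.15 (array([0.5294, 0.1729]), np.float64(0.0017), 328)
side 0.065 0.1075 (array([0.5295, 0.1717]), np.float64(0.0014), 354)
side 0.1075 0.15 (array([0.5293, 0.172 ]), np.float64(0.0014), 375)
17.15 [0.53   0.1736 0.3864] [ 0.432  3.108 -0.007] [-0.84  0.27  0.56  1.63 -0.14  1.28  1.04] [-1.3 -0.4 -0.5] 1.0012871566351365
scene 0.06 0.0775 (array([0.5593, 0.0453]), np.float64(0.0032), 119)
scene 0.0775 0.095 (array([0.5597, 0.0456]), np.float64(0.0016), 122)
side 0.06 0.0775 (array([0.5591, 0.044 ]), np.float64(0.0012), 158)
side 0.0775 0.095 (array([0.5593, 0.0447]), np.float64(0.0013), 160)
```

View pics/endc.png

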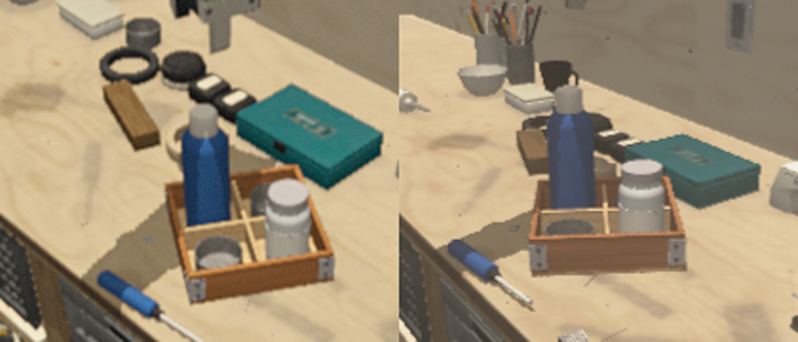

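Both stand upright in their own cells (can at 205,170, jar at 287,220 in the left crop), the tins are in theirs, and the gripper is clear. Handing in.

```bash
python3 -c "
from cell import arm; print(arm.sign_off())"
```

```text
the job is handed in; nothing more can be done
None
```

The jar and the spray can are both in the carrier, one per empty cell, and I handed the job in at about 17 s of the 56 s allowed. I gripped the jar by its lid and the can by its cap. I lowered each until it touched the cell floor (8.8 N for the jar, 11.5 N for the can) before opening the fingers.

**Last checks:**
- **Positions:** the can stands within about 1 mm of its cell centre and the jar about 2–3 mm from its own, both upright. The two fixed cameras agreed to within about 1.5 mm.
- **Tins and gripper:** in the final pictures both tins are in their cells and undisturbed. I checked them by eye and did not measure them. The gripper was open and well above everything.

The jar hung about 0.05 rad off vertical while carried and straightened when set down. No check failed. The hand-in reports no verdict.

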